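# Start the demo mini PC

### The arm

A 7-joint arm with a two-finger parallel gripper is mounted at the origin on the work surface. World frame = base frame: x ahead of the robot, y to its left, z up, the work surface at z = 0. Lengths are in mm, angles in rad, forces in N, time in s.
With the tool pointing down it reaches from about 400 to 850 mm from the base axis. Payload 4.5 kg.
Tool frame: the origin (TCP) lies midway between the tips of the shut fingers; the grasp point (between the pads) lies 19 mm behind it; z points along the fingers, x is the direction in which the jaws open and shut, and the axes are right-handed (so a half turn about z gives the same grasp; the last joint's range is limited). The gripper opens to 85 mm and grips with 20 to 120 N. Pads are 22 mm wide; open, the fingers measure 114 mm over their backs; the gripper's body (76 mm by 85 mm) begins 54 mm behind the grasp point. The pads swing forward as they close: fully open they stand 13 mm farther back than shut.
Start: joints at [1.254, 0.689, -0.195, 1.565, 0.157, 0.902, -0.215], TCP at [214.811, -586.95, 231.317] pointing down, gripper open.
Joint ranges: [-3.01, 3.01], [-0.46, 2.08], [-1.47, 1.51], [0.13, 2.56], [-1, 4.14], [0.04, 2.09], [-2.66, 2.66]. Speed limits (rad/s): [2.57, 2.57, 3.14, 3.14, 3.14, 3.14, 3.14].

### API

Orientations are given as a 3x3 rotation matrix whose columns are the frame's x, y, z axes.
In Python, from cell import monitor, grab_frame, camera_params, robot, models gives the robot as it stands.
- The arm moves only by the tool servo_tool, never from a script. Its argument "plan" is one flat list of numbers, 7 for each row, row after row: the turn, a rotation vector about the tool's x, y, z in degrees, then the shift along the tool's x, y, z in mm, then the finger opening in mm, from 0 to 85.4. In form: [ax, ay, az, tx, ty, tz, claw, ax, ay, az, tx, ty, tz, claw, ...]. A call has exactly 5 rows; each row shifts and turns the commanded pose from where the row before left it, along the tool's axes as they then stand; what a row does not reach is not made up. A row lasts 1/10 s, in which the tool goes at most 50 mm and 8.59 degrees, less where a joint would pass 70% of its speed; a pose out of reach is approached as far as the arm can. A call with a gripper value outside its range is refused whole. The fingers move at their own pace and stop on an object; "squeeze" is the grip in N (left out, the last holds). Time passes only in rows, so rows that do not move let the fingers close, or fill a call up. It gives the time, the measured TCP pose, the force and the opening at its end, in the units of the state.
- monitor.get_state(): the state, without advancing time (a new reading comes with each control period).
- grab_frame(name): name is "side" or "top"; returns the picture (400x640x3 uint8, blue, green, red); there is no depth.
- camera_params(name): a dict with "fx", "fy", "cx", "cy" (pixels), "eye" and "rotation" of the camera in the world. Camera axes: x right, y down, z forward; pixel columns grow to the right and rows downward; lengths in mm; the calibration is good to about 2 mm. A picture is of the moment at which its call begins. camera_params takes no time and is no camera call.
- robot.hand_in(): hands the job in, once; it reports no verdict.
Trained networks look in the newest picture that a camera, given by its name, has taken for a name from the list of things; names that differ only in an ending like _2 or _b are one class to them, and where a whole thing is asked for, a point or a joint stands for the part that bears it (a point fixed in the world has none). Each returns a list of dicts, best first, with "score" (0 to 1); they miss things now and then, are a little off and sometimes report something else, mostly with a low value. They report only what shows in the picture. A call takes as long as a camera call. They do not tell look-alikes from the thing itself.
- models.look_for(label, camera): "bbox" ([left, top, width, height] in pixels, round what is visible of it).
- models.mark_of(label, camera): "pixel" ([column, row] in pixels: a listed point, or the origin of a listed thing).
The state is a dict: "clock": time; "joint_positions": joint angles; "dq": joint speeds; "joint_torque": joint torques, N m; "ee_pos": TCP position; "tcp_rot": TCP orientation; "contact_force": force on the tool from outside, world axes, zero at the start; "wrist_torque": the same for the moment, N m; "width": finger opening in mm.
Only numpy, scipy, OpenCV 4.12 (cv2) and the standard library are available. Lean on these libraries where they do the work, as an engineer would, in place of code of your own. Each camera call takes 0.05 s, during which the arm holds its last target. There are 200 camera calls.

### The job

Start the demo computer on the shop counter: with the fingertips gently press the large round power button on the mini PC (the flat square box without slots) all the way down and let it come back up, then press the long bar key of the control pad all the way down and let it come back up. Press no other button or key, leave the drive dock and the things lying about where they are, and do not lift or shift the mini PC or the pad.

Things in the scene. Friction and masses are not known exactly. Their poses are not given: they have to be found in the camera images.
- minipc: The mini PC: a plain dark flat square box, 130 x 130 mm, 45 mm tall, about 0.7 kg, standing loose on the counter, with no slots in its top. Two round buttons near the front edge of its top: a large one (power) and a small one (reset). Origin: centre of the underside; z up, x from its front edge (the one with the buttons) to its rear. Its front edge faces the robot within about 20 degrees; which of the three devices stands left, middle or right varies.
- power (a joint): The mini PC's power button: the larger round one, 26 mm across, standing 10 mm proud of the top. Joint value in m: 0 up, 0.006 fully down (then still 4 mm proud). A spring resists: 1.5 N at first, 5 N fully down; it comes back up by itself. It moves straight down.
- power_top (a point): Centre of the top face of the power button, 55 mm above the counter when up; at (-40, -40) mm in the mini PC's x, y.
- reset (a joint): The mini PC's small round reset button, 14 mm across, 10 mm proud, at (-40, +40) mm in the mini PC's x, y. 0 up, 0.006 m down. Not to be pressed.
- pad: The control pad: a dark flat panel 120 mm (x) by 200 mm (y), 25 mm tall, about 0.6 kg, standing loose. On its top one long bar key along its front and a row of four square keys behind. Origin: centre of the underside; z up, x from the bar key towards the square keys. Its bar-key side faces the robot within about 15 degrees.
- bar (a joint): The long bar key of the control pad: 22 mm (x) by 80 mm (y), standing 10 mm proud of the top. Joint value in m: 0 up, 0.006 fully down. Same spring as the power button, 1.5 to 5 N; it comes back up by itself. It moves straight down without tilting.
- bar_top (a point): Centre of the top face of the bar key, 35 mm above the counter when up; at (-30, 0) mm in the pad's x, y.
- dock: The drive dock: a dark box 120 mm (x) by 130 mm (y), 60 mm tall, about 0.9 kg, with two long dark slots with metal rims across its top and one round button of the same size as the power button. Origin: centre of the underside; its button side (-x) faces the robot within about 15 degrees. To be left alone.
- eject (a joint): The drive dock's round button, 26 mm across, 10 mm proud of the dock's top, at (-38, -40) mm in the dock's x, y. 0 up, 0.006 m down. Not to be pressed.
- usb_stick: USB stick, 57 x 19 x 9 mm, lying loose on the rear half of the mini PC's top. Origin: underside. Bystander.
- mouse: Black computer mouse, 100 x 60 x 32 mm, on the counter behind the mini PC. Origin: centre of the underside. Bystander.
- adapter: Black power brick, 45 x 75 x 28 mm, on the counter in front of the mini PC. Origin: centre of the underside. Bystander.
- carton: Small taped cardboard box, 55 x 85 x 40 mm, in front of the dock. Origin: centre of the underside. Bystander.
- foam_block: White packing block, 85 x 85 x 45 mm, with a round recess in its top, behind the dock. Origin: centre of the underside. Bystander.
- screwdriver: Screwdriver, 170 mm long, lying in front of the control pad. Origin: on its underside. Bystander.
- spray_can: Upright spray can, 56 mm across, 120 mm tall, behind the control pad. Origin: centre of the underside. Bystander.
- key0 (a joint): A square spring key (24 x 24 mm) in the control pad's rear row, number 1 counted along the pad's +y; joint value in m: 0 up, 0.006 fully down. Not to be pressed.
- key1 (a joint): A square spring key (24 x 24 mm) in the control pad's rear row, number 2 counted along the pad's +y; joint value in m: 0 up, 0.006 fully down. Not to be pressed.
- key2 (a joint): A square spring key (24 x 24 mm) in the control pad's rear row, number 3 counted along the pad's +y; joint value in m: 0 up, 0.006 fully down. Not to be pressed.
- key3 (a joint): A square spring key (24 x 24 mm) in the control pad's rear row, number 4 counted along the pad's +y; joint value in m: 0 up, 0.006 fully down. Not to be pressed.
Mind the look-alikes: they are no part of the job. What is shaped like the pad but pink is not meant.

How it is judged (in metres and radians):
On the way, in this order (a step that is already met when the one before it is completed fails the run):
1. the mini PC's power button is pressed down (over 4.5 mm of 6) (value of joint power above 0.0045 m), for 0.04 s.
2. the power button has come back up (value of joint power below 0.001 m), for 0.1 s.
3. the pad's bar key is pressed down (over 4.5 mm of 6), the power button being up (value of joint bar above 0.0045 m and value of joint power below 0.001 m), for 0.04 s.
At the end, for the whole second after the job is handed in: Power button and bar key have been pressed in that order and all buttons and keys are up again (within 1 mm); the three devices and all seven bystanders are at rest within 20 mm of where they stood (value of joint each of power, bar, reset, eject, key0, key1, key2, key3 below 0.001 m and distance of each of minipc, dock, pad, usb_stick, mouse, adapter, carton, foam_block, screwdriver, spray_can from where it was at the start of the episode below 0.02 m and linear speed of each of minipc, dock, pad below 0.02 m/s); the robot touches nothing.
It fails at once if a wrong button or key is pressed (over 2.5 mm) (value of joint any of reset, eject, key0, key1, key2, key3 above 0.0025 m).
It fails at once if a device is lifted, carried or shoved more than 20 mm (distance of any of minipc, dock, pad from where it was at the start of the episode above 0.02 m or angle between any of minipc, dock, pad's own z axis and vertical above 0.2 rad).
It fails at once if a bystander is lifted or moved more than 20 mm (distance of any of usb_stick, mouse, adapter, carton, foam_block, screwdriver, spray_can from where it was at the start of the episode above 0.02 m).
It fails at once if the mini PC, the pad or the dock is pressed with more than 40 N (contact force between the fingers and minipc above 40 N or contact force between the fingers and dock above 40 N or contact force between the fingers and pad above 40 N).
It also fails if it takes over 48 s, if anything falls off the work surface, if the arm or the gripper's body presses on something with over 40 N, if the wrist force passes 120 N, or if a joint passes its speed limit or range.

## Working session

There is one attempt and no reset: what is moved stays moved. The work goes in short steps, Python scripts to look and compute and a tool call to move; the robot and the scene stay as the last step left them, time stands still between calls to the robot, and variables do not carry over. Pictures are saved under pics/ and viewed, about 8 in all and at most 12, crops included, and the job is handed in when it is done.

Besides the shell and the picture viewer there is one more tool, called by a JSON object that holds its "api" and its "payload", one argument or row to a line. servo_tool: Moves the arm, as the interface text tells. Its arguments: {"type":"object","properties":{"plan":{"type":"array"},"squeeze":{"type":"number"}},"required":["plan"]}

```bash
mkdir -p pics; cat > h.py <<'E'
import numpy as np, cv2
from cell import monitor, grab_frame, camera_params, robot, models
def ray(cam,px):
    c=camera_params(cam);R=np.array(c['rotation']);d=R@np.array([(px[0]-c['cx'])/c['fx'],(px[1]-c['cy'])/c['fy'],1.]);return np.array(c['eye']),d
def onz(cam,px,z):
    e,d=ray(cam,px);return (e+d*(z-e[2])/d[2]).round(1)
def proj(cam,p):
    c=camera_params(cam);v=np.array(c['rotation']).T@(np.array(p)-np.array(c['eye']));return [c['fx']*v[0]/v[2]+c['cx'],c['fy']*v[1]/v[2]+c['cy']]
E
python3 - <<'E'
from h import *
for c in('top','side'):
    cv2.imwrite(f'pics/{c}0.png',grab_frame(c)); print(c,camera_params(c))
for l,z in(('power_top',55),('bar_top',35),('minipc',0),('pad',0),('dock',0),('reset',45),('eject',60)):
    for c in('top','side'):
        try: print(l,c,[(np.round(m['pixel']),round(m['score'],2),onz(c,m['pixel'],z)) for m in models.mark_of(l,c)[:3]])
        except Exception as e: print(l,c,e)
s=monitor.get_state();print(s['clock'],s['ee_pos'],s['tcp_rot'],s['width'])
E
```

```text
top {'fx': 418.908159128689, 'fy': 418.908159128689, 'cx': 322.55723055829174, 'cy': 203.02183967404162, 'eye': array([ 224.42173684,  -10.75690242, 1151.61285324]), 'rotation': array([[ 0.06465407, -0.97466421,  0.21412503],
       [-0.99790447, -0.06259883,  0.01637245],
       [-0.00255366, -0.21473487, -0.97666904]])}
side {'fx': 387.84656341150384, 'fy': 387.84656341150384, 'cx': 319.49847634034603, 'cy': 193.3607879779448, 'eye': array([ 389.92430274, -837.10873057,  573.45096585]), 'rotation': array([[ 0.99904292, -0.01526208,  0.04099157],
       [-0.04316652, -0.4953479 ,  0.86762153],
       [ 0.00706338, -0.86856061, -0.49553262]])}
power_top top [(array([474., 214.]), 0.41, array([ 461.9, -395.9,   55. ]))]
power_top side [(array([351., 329.]), 0.69, array([ 465.8, -389.3,   55. ]))]
bar_top top [(array([198., 288.]), 0.71, array([220.3, 317.9,  35. ])), (array([474., 328.]), 0.65, array([ 168.1, -400.5,   35. ])), (array([324., 192.]), 0.53, array([500.7,   5.5,  35. ]))]
bar_top side [(array([171., 348.]), 0.6, array([ 168.7, -398.9,   35. ])), (array([250., 162.]), 0.5
[... 866 characters left out ...]
, carton, dock, foam_block, minipc, mouse, pad, power_top, screwdriver, spray_can, usb_stick
reset side it knows: adapter, bar_top, carton, dock, foam_block, minipc, mouse, pad, power_top, screwdriver, spray_can, usb_stick
eject top it knows: adapter, bar_top, carton, dock, foam_block, minipc, mouse, pad, power_top, screwdriver, spray_can, usb_stick
eject side it knows: adapter, bar_top, carton, dock, foam_block, minipc, mouse, pad, power_top, screwdriver, spray_can, usb_stick
0.6 [ 214.80308826 -586.95598459  231.33438148] [[ 3.43613160e-01 -9.39111278e-01  6.65635900e-05]
 [-9.39111275e-01 -3.43613164e-01 -8.06960080e-05]
 [ 9.86546570e-05 -3.47824076e-05 -9.99999995e-01]] 85.0674218529386
```

View pics/top0.png

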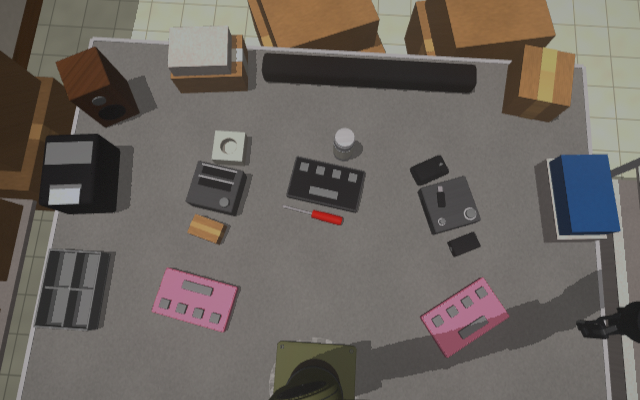

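View pics/side0.png

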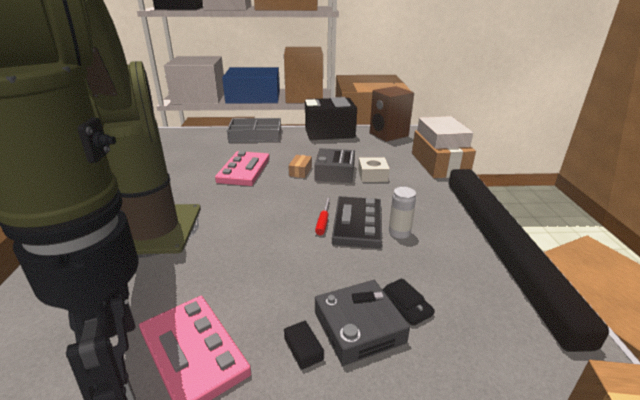

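The top view shows the mini PC on the right, with the large button at about (470,213) and the small one at about (436,222). The dark pad is in the middle with its bar at (323,192), and both pink pads are decoys. I'll check the network marks on enlarged crops.

```bash
python3 - <<'E'
from h import *
t=cv2.imread('pics/top0.png');s=cv2.imread('pics/side0.png')
def crop(im,x,y,w=66,h=50,k=6): return cv2.resize(im[y:y+h,x:x+w],None,fx=k,fy=k,interpolation=cv2.INTER_CUBIC)
a=crop(t,420,173); b=crop(s,315,285); c=crop(t,290,160); d=crop(s,325,192)
for im,cam,o,p in((a,'top',(420,173),(464,-392.5,55)),(b,'side',(315,285),(464,-392.5,55)),(c,'top',(290,160),(501,8,35)),(d,'side',(325,192),(501,8,35))):
    q=proj(cam,p);print(q);cv2.drawMarker(im,tuple(int(round((q[i]-o[i]+.5)*6)) for i in(0,1)),(0,255,0),0,14,1)
cv2.imwrite('pics/crops.png',np.vstack([np.hstack([a,b]),np.hstack([c,d])]))
E
```

```text
[np.float64(472.4053046430537), np.float64(212.7316273439483)]
[np.float64(350.222708855888), np.float64(330.8761889116287)]
[np.float64(323.2914511027803), np.float64(191.7415771910961)]
[np.float64(346.78794064322966), np.float64(211.6446515366683)]
```

View pics/crops.png

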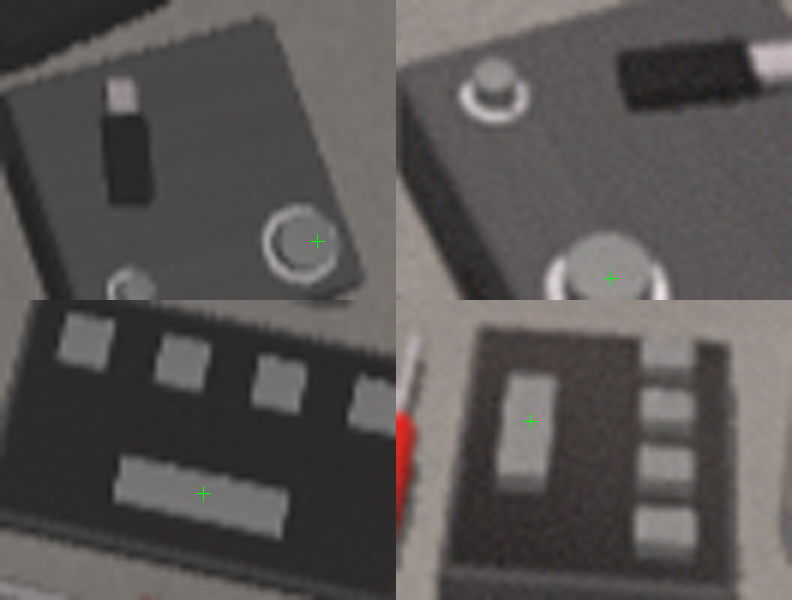

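```bash
python3 - <<'E'
from h import *
for c,p,z in(('top',(470.8,212.5),55),('side',(349.8,328.7),55),('top',(441.7,219.7),55),('top',(323,191.8),35),('side',(346.2,212),35)):print(c,onz(c,p,z))
s=monitor.get_state();print(s['ee_pos'],s['clock'],s['contact_force'])
E
```

```text
top [ 464.4 -388.2   55. ]
side [ 463.8 -388.    55. ]
top [ 439.9 -311.    55. ]
top [500.8   8.8  35. ]
side [499.3   6.3  35. ]
[ 214.80308826 -586.95598459  231.33438148] 0.6 [-0.07612502  0.16342228  0.73506665]
```

{"api": "servo_tool", "payload": {
  "plan": [0,0,0,-10,-30,0,0,0,0,0,-10,-30,0,0,0,0,0,-10,-30,0,0,0,0,0,-10,-30,0,0,0,0,0,-10,-30,0,0],
  "squeeze": 20
}}

```text
clock: 1.1
ee_pos: [339.4, -487.7, 231.4]
tcp_rot: [[0.344, -0.939, 0.0], [-0.939, -0.344, -0.0], [0.0, -0.0, -1.0]]
contact_force: [0.4, -0.3, 0.7]
width: 12.3
```

{"api": "servo_tool", "payload": {
  "plan": [0,0,0,-10,-30,20,0,0,0,0,-10,-30,20,0,0,0,0,-10,-30,20,0,0,0,0,-10,-30,20,0,0,0,0,-11,-32,20,0]
}}

```text
clock: 1.6
ee_pos: [464.5, -387.9, 130.7]
tcp_rot: [[0.343, -0.939, 0.0], [-0.939, -0.343, -0.001], [0.001, 0.0, -1.0]]
contact_force: [0.4, -0.1, -0.5]
width: 0.2
```

{"api": "servo_tool", "payload": {
  "plan": [0,0,0,0,0,20,0,0,0,0,0,0,10,0,0,0,0,0,0,10,0,0,0,0,0,0,0,0,0,0,0,0,0,0,0]
}}

```text
clock: 2.1
ee_pos: [463.2, -389.5, 91.8]
tcp_rot: [[0.342, -0.94, 0.0], [-0.94, -0.342, -0.001], [0.001, 0.0, -1.0]]
contact_force: [-0.4, 0.9, -0.1]
width: 0.1
```

```bash
python3 - <<'E'
from h import *
s=grab_frame('side');t=grab_frame('top')
f=lambda im,x,y:cv2.resize(im[y:y+100,x:x+100],None,fx=4,fy=4,interpolation=cv2.INTER_CUBIC)
cv2.imwrite('pics/p1.png',np.hstack([f(t,420,160),f(s,300,260)]))
st=monitor.get_state();print(st['ee_pos'],st['contact_force'],st['clock'])
E
```

```text
[ 463.74231426 -389.30264725   92.21649849] [0.54029358 0.62015092 1.14457864] 2.2
```

View pics/p1.png

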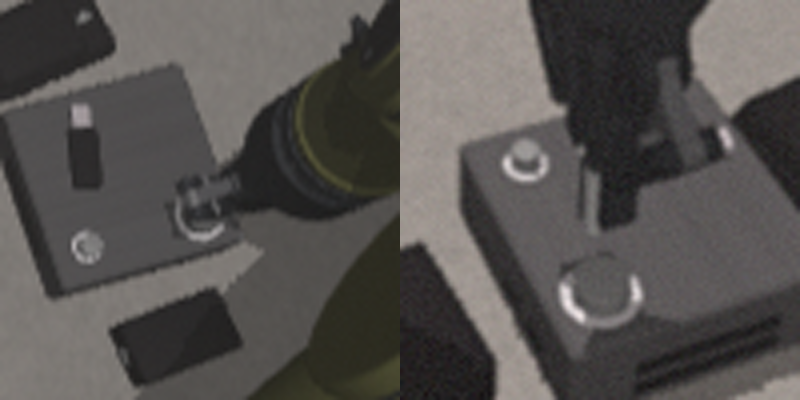

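The fingertips are over the large button in both views: the tip is at side (349,318), straight above the button at (350,329). I'll descend gently.

{"api": "servo_tool", "payload": {
  "plan": [0,0,0,0,0,12,0,0,0,0,0,0,12,0,0,0,0,0,0,6,0,0,0,0,0,0,3,0,0,0,0,0,0,0,0]
}}

```text
clock: 2.7
ee_pos: [463.4, -388.0, 57.5]
tcp_rot: [[0.344, -0.939, -0.001], [-0.939, -0.344, 0.001], [-0.001, 0.001, -1.0]]
contact_force: [0.3, 0.3, 0.3]
width: 0.2
```

{"api": "servo_tool", "payload": {
  "plan": [0,0,0,0,0,2,0,0,0,0,0,0,2,0,0,0,0,0,0,2,0,0,0,0,0,0,0,0,0,0,0,0,0,0,0]
}}

```text
clock: 3.2
ee_pos: [464.0, -388.5, 52.7]
tcp_rot: [[0.344, -0.939, 0.001], [-0.939, -0.344, -0.001], [0.001, -0.001, -1.0]]
contact_force: [0.4, 0.2, 3.3]
width: -0.2
```

{"api": "servo_tool", "payload": {
  "plan": [0,0,0,0,0,1,0,0,0,0,0,0,1,0,0,0,0,0,0,1,0,0,0,0,0,0,0,0,0,0,0,0,0,0,0]
}}

```text
clock: 3.7
ee_pos: [464.0, -388.5, 49.5]
tcp_rot: [[0.344, -0.939, 0.001], [-0.939, -0.344, -0.0], [0.001, -0.0, -1.0]]
contact_force: [0.0, -0.5, 4.6]
width: 0.0
```

{"api": "servo_tool", "payload": {
  "plan": [0,0,0,0,0,0.5,0,0,0,0,0,0,0.5,0,0,0,0,0,0,0.5,0,0,0,0,0,0,0,0,0,0,0,0,0,0,0]
}}

```text
clock: 4.2
ee_pos: [464.1, -388.6, 49.0]
tcp_rot: [[0.344, -0.939, 0.001], [-0.939, -0.344, -0.001], [0.001, -0.001, -1.0]]
contact_force: [-1.1, 1.5, 13.7]
width: 0.1
```

Fully down: the force jumped to 13.7 N at z = 49. Next I'll release and move over to the bar.

{"api": "servo_tool", "payload": {
  "plan": [0,0,0,0,0,-4,0,0,0,0,0,0,-8,0,0,0,0,0,0,-30,0,0,0,0,0,0,-30,0,0,0,0,0,0,-30,0]
}}

```text
clock: 4.7
ee_pos: [462.6, -387.6, 150.3]
tcp_rot: [[0.344, -0.939, -0.002], [-0.939, -0.344, 0.002], [-0.002, 0.002, -1.0]]
contact_force: [0.8, -0.7, 0.3]
width: -0.1
```

{"api": "servo_tool", "payload": {
  "plan": [0,0,0,-36,-17,0,0,0,0,0,-36,-17,0,0,0,0,0,-36,-17,0,0,0,0,0,-36,-17,0,0,0,0,0,-36,-17,0,0]
}}

```text
clock: 5.2
ee_pos: [480.7, -188.3, 149.6]
tcp_rot: [[0.343, -0.939, -0.002], [-0.939, -0.343, 0.001], [-0.001, 0.001, -1.0]]
contact_force: [0.3, -0.1, 0.2]
width: 0.4
```

{"api": "servo_tool", "payload": {
  "plan": [0,0,0,-36,-17,0,0,0,0,0,-36,-17,0,0,0,0,0,-36,-17,0,0,0,0,0,-36,-17,0,0,0,0,0,-36,-17,0,0]
}}

```text
clock: 5.7
ee_pos: [498.6, 9.6, 149.5]
tcp_rot: [[0.344, -0.939, -0.002], [-0.939, -0.344, -0.0], [-0.0, 0.002, -1.0]]
contact_force: [-0.2, 0.9, 0.5]
width: -0.0
```

{"api": "servo_tool", "payload": {
  "plan": [0,0,0,0,0,25,0,0,0,0,0,0,25,0,0,0,0,0,0,20,0,0,0,0,0,0,0,0,0,0,0,0,0,0,0]
}}

```text
clock: 6.2
ee_pos: [499.0, 8.1, 79.8]
tcp_rot: [[0.344, -0.939, -0.002], [-0.939, -0.344, -0.0], [-0.0, 0.002, -1.0]]
contact_force: [-0.0, -0.3, -0.6]
width: -0.2
```

```bash
python3 - <<'E'
from h import *
s=grab_frame('side');t=grab_frame('top')
f=lambda im,x,y:cv2.resize(im[y:y+100,x:x+100],None,fx=4,fy=4,interpolation=cv2.INTER_CUBIC)
cv2.imwrite('pics/p2.png',np.hstack([f(t,275,140),f(s,300,160)]))
st=monitor.get_state();print(st['ee_pos'],st['contact_force'],st['clock'],proj('side',st['ee_pos']),proj('top',st['ee_pos']))
E
```

```text
[500.05806701   8.03072789  80.67067658] [-0.67582248  0.29228178 -0.03983907] 6.3 [np.float64(347.1724223078159), np.float64(196.39835395381158)] [np.float64(323.2423098537905), np.float64(187.9145842145654)]
```

View pics/p2.png

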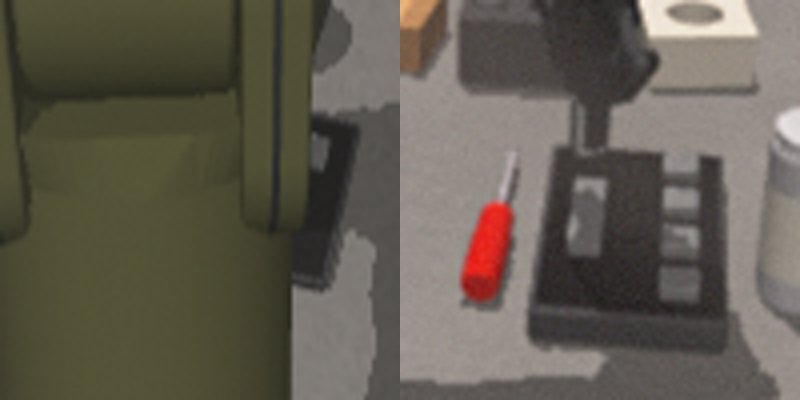

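The tip is at side (348,197), where it was projected, above the bar at (347,213). The pad hasn't moved. Descending.

{"api": "servo_tool", "payload": {
  "plan": [0,0,0,0,0,16,0,0,0,0,0,0,14,0,0,0,0,0,0,8,0,0,0,0,0,0,4,0,0,0,0,0,0,0,0]
}}

```text
clock: 6.8
ee_pos: [499.7, 8.1, 37.9]
tcp_rot: [[0.344, -0.939, 0.0], [-0.939, -0.344, -0.0], [0.0, -0.0, -1.0]]
contact_force: [0.2, 0.7, 0.7]
width: -0.1
```

{"api": "servo_tool", "payload": {
  "plan": [0,0,0,0,0,2,0,0,0,0,0,0,2,0,0,0,0,0,0,1,0,0,0,0,0,0,0,0,0,0,0,0,0,0,0]
}}

```text
clock: 7.3
ee_pos: [500.1, 8.2, 33.0]
tcp_rot: [[0.344, -0.939, 0.001], [-0.939, -0.344, -0.0], [0.0, -0.001, -1.0]]
contact_force: [0.7, -0.4, 2.7]
width: -0.1
```

{"api": "servo_tool", "payload": {
  "plan": [0,0,0,0,0,1,0,0,0,0,0,0,1,0,0,0,0,0,0,1,0,0,0,0,0,0,0.5,0,0,0,0,0,0,0,0]
}}

```text
clock: 7.8
ee_pos: [500.1, 8.2, 29.3]
tcp_rot: [[0.344, -0.939, 0.001], [-0.939, -0.344, -0.0], [0.0, -0.001, -1.0]]
contact_force: [1.7, -0.2, 4.2]
width: 0.2
```

{"api": "servo_tool", "payload": {
  "plan": [0,0,0,0,0,0.5,0,0,0,0,0,0,0.5,0,0,0,0,0,0,0,0,0,0,0,0,0,0,0,0,0,0,0,0,0,0]
}}

```text
clock: 8.3
ee_pos: [500.1, 8.2, 29.0]
tcp_rot: [[0.344, -0.939, 0.001], [-0.939, -0.344, 0.0], [0.0, -0.001, -1.0]]
contact_force: [-0.1, 0.5, 11.7]
width: 0.1
```

The bar is fully down as well (11.7 N at z = 29). I'll release it and check.

{"api": "servo_tool", "payload": {
  "plan": [0,0,0,0,0,-4,0,0,0,0,0,0,-10,0,0,0,0,0,0,-35,0,0,0,0,0,0,-35,0,0,0,0,0,0,-35,0]
}}

```text
clock: 8.8
ee_pos: [497.9, 8.1, 148.3]
tcp_rot: [[0.344, -0.939, -0.004], [-0.939, -0.344, -0.0], [-0.001, 0.003, -1.0]]
contact_force: [1.3, 0.3, -0.5]
width: 0.2
```

{"api": "servo_tool", "payload": {
  "plan": [0,0,0,0,0,-20,0,0,0,0,0,0,-20,0,0,0,0,0,0,0,0,0,0,0,0,0,0,0,0,0,0,0,0,0,0]
}}

```text
clock: 9.3
ee_pos: [498.4, 8.2, 186.3]
tcp_rot: [[0.344, -0.939, -0.003], [-0.939, -0.344, -0.0], [-0.001, 0.003, -1.0]]
contact_force: [-0.3, 1.4, 0.5]
width: 0.4
```

```bash
python3 - <<'E'
from h import *
s=grab_frame('side');cv2.imwrite('pics/end.png',s)
a=cv2.imread('pics/side0.png')
f=lambda im:cv2.resize(im[185:365,280:440],None,fx=2.5,fy=2.5)
cv2.imwrite('pics/cmp.png',np.hstack([f(a),f(s)]))
st=monitor.get_state();print(st['ee_pos'],st['contact_force'],st['clock'])
E
```

```text
[498.53743489   8.11494442 186.2639898 ] [-0.32656726  0.14231625  0.56894123] 9.35
```

View pics/cmp.png

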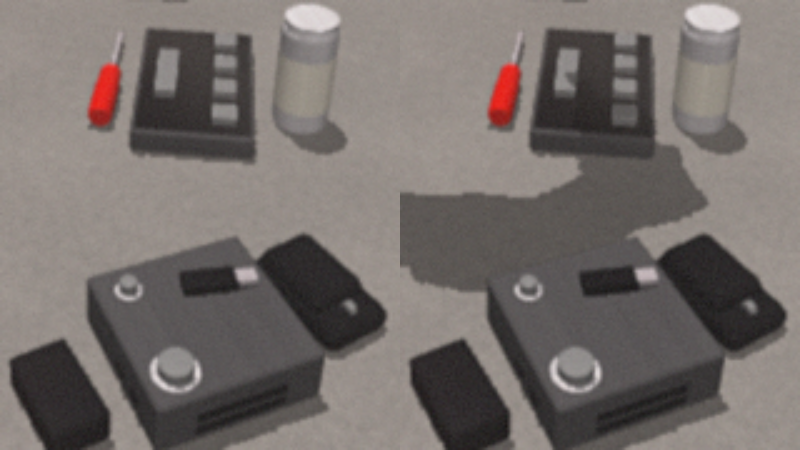

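Side by side, before and after match: both buttons are up, and nothing has moved apart from the arm's shadow. Handing in.

```bash
python3 -c "
from h import *
print(robot.hand_in())"
```

```text
the job is handed in; nothing more can be done
None
```

I pressed the power button and then the bar key, both all the way down, let each come back up, and handed the job in at about 9.4 s. The hand-in reports no verdict.

- **Power button:** it reached its stop at z = 49.0 mm (full travel) with about 14 N.
- **Bar key:** it reached its stop at z = 29.0 mm (full travel) with about 12 N. The force limit for both is 40 N.
- **Final picture:** the side view shows the power button and bar key up again. The mini PC, the pad and the things near them are where they started.
- **Arm:** it stopped about 150 mm above the pad, touching nothing, with the contact force near zero.
- **Not checked:** the final comparison crop did not include the dock, carton or foam block, but the arm never went near them.
- **Disagreement:** the networks also marked the two pink pads as the pad. In the top view their power-button mark was several millimetres off, so I corrected it from the two camera views, which then agreed within 1 mm.

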